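Shut the counter oven on its roller catch and drop the latch lever

ROBOT

A 6-joint arm with a two-finger parallel gripper is mounted at the origin on the work surface. World frame = base frame: x ahead of the robot, y to its left, z up, the work surface at z = 0. Lengths are in m, angles in rad, forces in N, time in s.
With the tool pointing down it reaches from about 0.275 to 0.725 m from the base axis. Payload 15.9 kg.
Tool frame: the origin (TCP) lies between the finger pads; the fingertips stand arm.tcp_to_tips ahead of it and the grasp point (between the pads) is the TCP (arm.tcp_to_tips is the distance from the TCP to the fingertips, in m); z points along the fingers, y is the direction in which the jaws open and shut (so a half turn about z gives the same grasp; the last joint's range is limited). The gripper opens to 85 mm and grips with 20 to 120 N. Pads are 22 mm wide; open, the fingers measure 114 mm over their backs; the gripper's body (76 mm by 85 mm) begins 54 mm behind the grasp point. The pads swing forward as they close: fully open they stand 13 mm farther back than shut.
Start: joints at [-1.224, 0.213, -0.034, 1.323, 0, 1.571], TCP at [0.17, -0.47, 0.25] pointing down, gripper open.
Joint ranges: [-2.98, 2.98], [-0.74, 1.72], [-1.14, 1.35], [-2.1, 2.04], [-1.57, 1.44], [-3.14, 3.14]. Speed limits (rad/s): [1.89, 1.89, 2.39, 2.57, 3.14, 3.14].

INTERFACE

Orientations are given as a unit quaternion [x, y, z, w].
In Python, from rig import arm gives the robot as it stands. The module is installed in compiled form; this text tells all that it offers. Calls block until the motion is done:
- arm.reach(position, orientation): joint-space move of the TCP to a pose.
- arm.line_to(position, frame=None, velocity=0.15, until_force=None): straight line of the TCP; frame=None keeps the orientation; velocity is the mean speed in m/s. With until_force (N) it stops when the force on the tool has changed by that much, and returns True; else False.
- arm.move_joints(angles): joint-space move.
- arm.command_gripper(opening, force=None): finger opening in m; force is the grip in N (None keeps the last); returns when the fingers have stopped.
- arm.pause(seconds).
- arm.solve_ik(position, orientation): joint angles nearest the present ones, or None.
- arm.get_state(): the state.
- arm.capture(name): name is "scene" or "top"; returns the picture (480x640x3 uint8, red, green, blue); there is no depth.
- arm.camera_model(name): a dict with "mtx" (3x3 intrinsics, pixels), "view" (4x4, takes a point from world to camera coordinates). Camera axes: x right, y down, z forward; pixel columns grow to the right and rows downward; lengths in m; the calibration is good to about 2 mm. A picture is of the moment at which its call begins. camera_model takes no time and is no camera call.
A pose or a line that the arm cannot do raises arm.IKError and nothing moves.
- arm.close_job(): hands the job in, once; it reports no verdict.
Trained networks look in the newest picture that a camera, given by its name, has taken for a name from the list of things; names that differ only in an ending like _2 or _b are one class to them, and where a whole thing is asked for, a point or a joint stands for the part that bears it (a point fixed in the world has none). Each returns a list of dicts, best first, with "confidence" (0 to 1); they miss things now and then, are a little off and sometimes report something else, mostly with a low value. They report only what shows in the picture. A call takes as long as a camera call.
- arm.masks_of(camera, label): "mask" (480x640 bool, what is visible of it).
- arm.pinpoint(camera, label): "centre" ([x, y, z] in m, in world coordinates, good to about 4 mm: a listed point, or the origin of a listed thing).
The state is a dict: "time": time; "qpos": joint angles; "qvel": joint speeds; "effort": joint torques, N m; "tool_pos": TCP position; "tool_rot": TCP orientation; "ft_force": force on the tool from outside, world axes, zero at the start; "wrist_torque": the same for the moment, N m; "width": finger opening in m.
Only numpy, scipy, OpenCV 4.12 (cv2) and the standard library are available. Lean on these libraries where they do the work, as an engineer would, in place of code of your own. Each camera call takes 0.05 s, during which the arm holds its last target. There are 200 camera calls.

TASK

Push the open door of the small counter oven shut until it clicks home over its stiff roller catch: press firmly, but with less than 40 N and without swinging it fast. Then swing the red-tipped latch lever on top of the oven all the way down in front of the door. Leave the bowls, bottles and utensils where they are.

Things in the scene. Friction and masses are not known exactly. Their poses are not given: they have to be found in the camera images.
- oven: Compact counter oven, aluminium, 280 deep (x) x 380 wide (y) x 240 high mm, fixed to the table, with its door and lever. Origin: centre of its underside, on the table; z up. Its front faces its own -x, front plane at x = -140 mm. Cavity and door at y = -75 to +175 mm; black control column with three knobs (18 mm proud) at y = -190 to -75 mm. Flat top at z = 240 mm.
- oven_door (a joint): Angle of the oven door (rad): 0 shut, grows as it opens towards oven -x, up to 1.7. Black frame with glass, 250 wide, 205 high, 25 thick mm; shut, it covers oven x = -165 to -140, y = -75 to +175, z = 20 to 225 mm. A sprung catch resists from about 0.05 to 0.015 rad (12 to 20 N near the free edge, more nearer the hinge; differs each time), then snaps it to 0; short of that it stays ajar.
- door_hinge (a point): On the door's vertical hinge line (oven x = -140, y = +175 mm), at the height of the door's top edge, 225 mm above the table.
- door_corner (a point): Top outer corner of the door at its free edge: 250 mm from the hinge along the door, on the outer face, 225 mm above the table; turns with the door. A vertical steel bar handle, 12 mm thick, stands 33 mm off the outer face, 228 mm from the hinge, at z = 50 to 165 mm.
- latch_lever (a joint): Angle of the latch lever (rad): 0 = fully down (level, its nose hanging in front of the shut door), grows as it is raised, up to 1.6 (upright). It stays where it is left; about 2 N at its end moves it. Flat steel bar 16 mm wide, 9 mm thick, red end, 80 mm from pivot to end; 62 mm from the pivot a nose reaches 38 mm below the bar's axis.
- lever_pivot (a point): Pivot axis of the lever, in a small dark head on the oven's top (cheeks up to oven z = 266 mm): oven x = -115, y = -20, z = 256 mm; the axis runs along oven y. Level, the lever points to oven -x.
- lever_end (a point): The red free end of the lever, on its axis, 80 mm from the pivot. Moves with the lever.
- steel_bowl: Steel bowl, rim diameter 110, 50 high mm, standing on the rear part of the oven's top. Origin: centre of its underside. Leave alone.
- white_dish: White dish, diameter 110, 35 high mm, inside the oven. Origin: centre of its underside. Leave alone.
- red_sauce: Red sauce bottle, diameter 60, 190 high mm, on the table. Origin: centre of its underside. Leave alone.
- green_sauce: Green glass bottle, diameter 60, 170 high mm, on the table. Origin: centre of its underside. Leave alone.
- yellow_tin: Yellow tin, diameter 80, 120 high mm, on the table. Origin: centre of its underside. Leave alone.
- spatula: Spatula lying on the yellow chopping board. Leave alone.
- steel_mug: Steel mug, diameter 76, 85 high mm, on the chopping board. Origin: centre of its underside. Leave alone.

How it is judged:
On the way, in this order (a step that is already met when the one before it is completed fails the run):
1. the door is fully shut on its catch (within 0.010 rad, about 2.5 mm at its free edge) while the lever is still raised (above 0.8 rad) (value of joint oven_door below 0.01 rad and value of joint latch_lever above 0.8 rad), for 0.2 s.
2. the latch lever is all the way down (within 0.06 rad of level) with the door still fully shut (value of joint oven_door below 0.01 rad and value of joint latch_lever below 0.06 rad), for 0.2 s.
At the end, for the whole second after the job is handed in: The door is seated on its catch (within 0.010 rad of fully shut, about 2.5 mm at the free edge), the latch lever is fully down (within 0.06 rad of level), the steel bowl is at rest on the oven, and everything else stands where it stood (all of step 2 and linear speed of steel_bowl below 0.02 m/s); the robot touches nothing.
It fails at once if the robot presses on the oven, its door or its lever with more than 40 N (contact force between any of the fingers, the arm and oven above 40 N).
It fails at once if the door is swung faster than 2 rad/s while still more than 0.1 rad ajar (value of joint oven_door above 0.1 rad and velocity of joint oven_door below -2 rad/s).
It fails at once if a bowl, dish, bottle, tin, mug or the spatula is moved by more than 40 mm (distance of any of steel_bowl, white_dish, red_sauce, green_sauce, yellow_tin, spatula, steel_mug from where it was at the start of the episode above 0.04 m).
It also fails if it takes over 51 s, if anything falls off the work surface, if the arm or the gripper's body presses on something with over 40 N, if the wrist force passes 120 N, or if a joint passes its speed limit or range.

## Working session

There is one attempt and no reset: what is moved stays moved. The work goes in short steps, each a Python script; the robot and the scene stay as the last script left them, time stands still between calls to the robot, and variables do not carry over. Pictures are saved under pics/ and viewed, about 8 in all and at most 12, crops included, and the job is handed in when it is done.

```bash
mkdir -p pics
python3 - <<'E'
from rig import arm
import cv2, numpy as np
a=arm.capture("scene"); b=arm.capture("top")
cv2.imwrite("pics/s0.png",a[:,:,::-1]); cv2.imwrite("pics/t0.png",b[:,:,::-1])
for c in ("scene","top"):
    for l in ("oven","door_hinge","door_corner","lever_pivot","lever_end","steel_bowl","red_sauce","green_sauce","yellow_tin","steel_mug"):
        r=arm.pinpoint(c,l)
        print(c,l,[(np.round(d["centre"],3).tolist(),round(d["confidence"],2)) for d in r[:2]])
s=arm.get_state(); print(s["time"],s["tool_pos"],s["tool_rot"],arm.tcp_to_tips)
E
```

```text
scene oven [([0.663, 0.26, 0.0], 0.81)]
scene door_hinge [([0.466, 0.157, 0.226], 0.94)]
scene door_corner [([0.602, -0.059, 0.224], 0.92)]
scene lever_pivot [([0.663, 0.142, 0.252], 0.77)]
scene lever_end [([0.661, 0.124, 0.333], 0.55)]
scene steel_bowl [([0.662, 0.321, 0.243], 0.73), ([0.612, 0.306, 0.026], 0.69)]
scene red_sauce [([0.429, -0.286, 0.003], 0.62)]
scene green_sauce [([0.529, -0.256, -0.0], 0.86)]
scene yellow_tin [([0.69, -0.264, -0.002], 0.69)]
scene steel_mug [([0.461, -0.602, 0.015], 0.8), ([0.666, 0.262, 0.004], 0.38)]
top oven []
top door_hinge [([0.468, 0.154, 0.226], 0.64)]
top door_corner [([0.604, -0.055, 0.223], 0.93)]
top lever_pivot [([0.607, -0.055, 0.226], 0.72), ([0.665, 0.14, 0.254], 0.6)]
top lever_end [([0.662, 0.124, 0.335], 0.79)]
top steel_bowl [([0.662, 0.314, 0.238], 0.95)]
top red_sauce [([0.428, -0.284, 0.001], 0.87)]
top green_sauce [([0.532, -0.257, 0.002], 0.77)]
top yellow_tin [([0.688, -0.267, -0.0], 0.87)]
top steel_mug [([0.458, -0.607, 0.016], 0.67)]
1.1 [ 0.16993365 -0.47023081  0.25031779] [9.85004079e-01 1.72531054e-01 5.36231882e-06 1.60409137e-05] 0.019
```

View pics/s0.png

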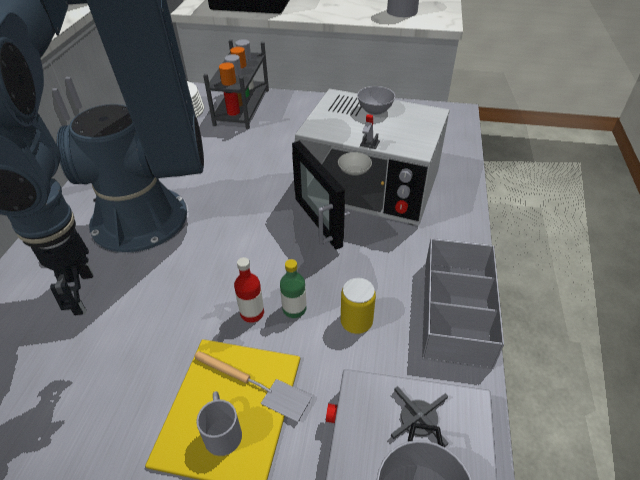

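View pics/t0.png

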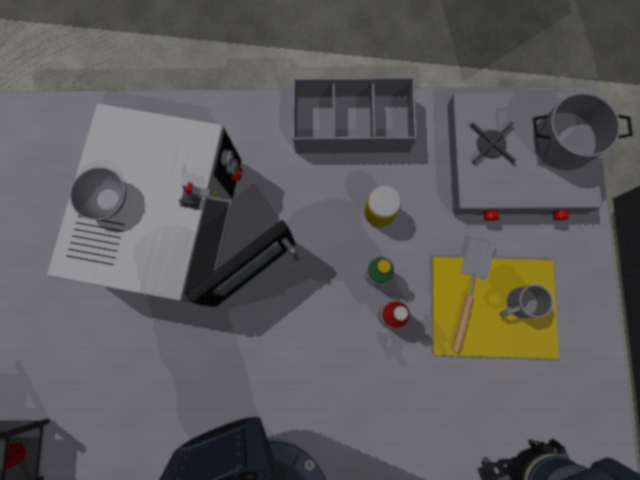

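The scene view shows the oven with its door about 40° open: free corner around (338,240), hinge around (295,150). The raised lever has its red tip at about (369,120), and the bowl is behind it at (376,100). The top view matches: lever tip (187,188), door from (200,300) to (290,230), bottles at (380,270) and (396,314). All of them are clear of the door's base side. The networks agree with both pictures.

```bash
cat > h.py <<'E'
import numpy as np
from rig import arm
from scipy.spatial.transform import Rotation as R
H=np.array([.467,.1555]); P=np.array([.664,.141]); 
vo=np.array([.025,-.195]); vw=P-H
YAW=np.arctan2(vw[1],vw[0])-np.arctan2(vo[1],vo[0])
def rot(a): return np.array([[np.cos(a),-np.sin(a)],[np.sin(a),np.cos(a)]])
C=rot(YAW)
O=(H-C@[-.14,.175]+P-C@[-.115,-.02])/2
def world(x,y,z): return np.r_[O+C@[x,y],z]
def oven(p): return np.r_[C.T@(np.asarray(p)[:2]-O),p[2]]
def door_angle(c):
    v=oven(c)[:2]-[-.14,.175]
    return np.arctan2(-.25,-.025)-np.arctan2(v[1],v[0])
def quat(heading,tilt):
    """tool z: down, tilted by tilt towards world heading; jaws horizontal, across heading"""
    h=np.array([np.cos(heading),np.sin(heading),0])
    z=np.sin(tilt)*h-np.cos(tilt)*np.array([0,0,1.])
    y=np.cross([0,0,1.],h); x=np.cross(y,z)
    return R.from_matrix(np.c_[x,y,z]).as_quat()
def push_pose(th,off,r=.235,z=.197,tilt=np.radians(35)):
    """TCP pose with tips on the door's outer face, door at th, tips off metres outside it"""
    v=np.array([-.14,.175])+rot(-th)@[-.025-off,-r]
    q=quat(YAW-th,tilt)
    return world(*v,z)-arm.tcp_to_tips*R.from_quat(q).as_matrix()[:,2],q
E
python3 - <<'E'
from h import *
print(np.degrees(YAW),O,[round(door_angle(c),3) for c in ([.602,-.059,.22],[.604,-.055,.22])],oven([.662,.124,.334]),oven([.662,.317,.24]))
for th,off in ((.7,.06),(.7,0),(.3,0),(0,0)):
    p,q=push_pose(th,off); j=arm.solve_ik(p,q); print(th,p.round(3),None if j is None else np.round(j,2))
for x,z in ((-.113,.40),(-.113,.33),(-.17,.26)):
    for f in (0,np.pi):
        j=arm.solve_ik(world(x,-.02,z+.019),quat(YAW+f,0)); print(x,z,None if j is None else np.round(j,2))
E
```

```text
78.4846294070374 [0.66689295 0.25771219] [np.float64(0.71), np.float64(0.695)] [-0.1319975  -0.02189862  0.334     ] [0.05711764 0.01663013 0.24      ]
0.7 [ 0.538 -0.088  0.213] [-0.45  0.07 -0.45  0.75  0.54 -1.03]
0.7 [ 0.585 -0.051  0.213] [-0.33  0.12 -0.41  0.68  0.5  -0.91]
0.3 [0.656 0.011 0.213] [-0.24  0.38 -0.05  0.96  0.59 -1.25]
0 [0.691 0.073 0.213] [-0.14  0.57  0.26  1.22  0.61 -1.5 ]
-0.113 0.4 None
-0.113 0.4 None
-0.113 0.33 [ 0.21  0.73  1.02  1.87  0.   -1.16]
-0.113 0.33 [0.21 0.73 1.02 1.87 0.   1.98]
-0.17 0.26 [ 0.13  0.58  0.57  1.57  0.   -1.24]
-0.17 0.26 [0.13 0.58 0.57 1.57 0.   1.9 ]
```

Run:
```python
from h import *
arm.command_gripper(0,30)
s=arm.get_state(); arm.line_to([*s["tool_pos"][:2],.40],velocity=.25)
p,q=push_pose(.7,.06); arm.reach([p[0],p[1],.36],q)
arm.line_to(p,velocity=.15)
f0=arm.get_state()["ft_force"]
for th in (.7,.55,.4,.28,.18,.12):
    p,q=push_pose(th,0); hit=arm.line_to(p,q,velocity=.08,until_force=20)
    s=arm.get_state(); print(th,hit,round(s["time"],1),(s["tool_pos"]-p).round(4),(s["ft_force"]-f0).round(1))
    if hit: break
import cv2
for c in("scene","top"):
    im=arm.capture(c); cv2.imwrite(f"pics/{c}1.png",im[:,:,::-1])
    for d in arm.pinpoint(c,"door_corner")[:2]: print(c,d["centre"],d["confidence"],door_angle(d["centre"]))
```

```text
0.7 False 6.9 [-0.0002 -0.0001 -0.0001] [-0.2 -0.8  0.7]
0.55 False 7.5 [-0.0003 -0.0002 -0.0002] [-0.7  0.   2. ]
0.4 False 8.1 [-0.0003 -0.0002 -0.0001] [-0.5  0.4  1.2]
0.28 False 8.6 [-0.0003 -0.0002 -0.0001] [ 0.3 -0.1  0.9]
0.18 False 9.0 [-0.0002 -0.0003 -0.0001] [ 0.7 -0.5  1.3]
0.12 False 9.3 [-0.0001 -0.0003 -0.0001] [-0.1 -0.8  0.5]
scene [0.7006, 0.0591, 0.2253] 0.9 0.09131256445436131
top [0.7038, 0.0642, 0.2267] 0.86 0.0678811822323897
```

View pics/scene1.png

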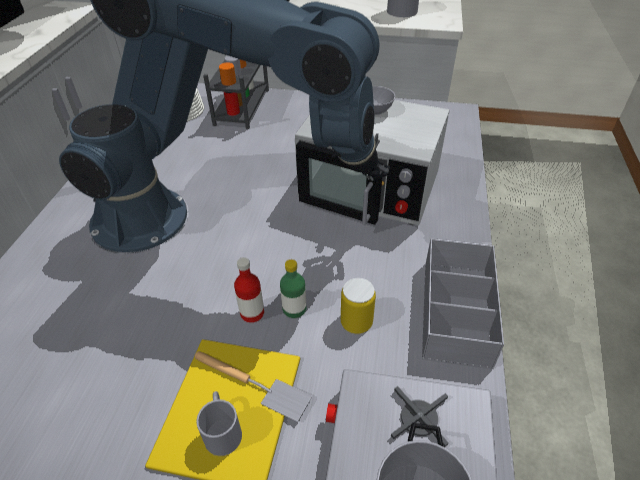

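The scene view shows the fingers on the door above the handle, around (375,170), with the door nearly shut at about 0.08 rad. The bottles and tin haven't moved. Next is a slow, force-limited push through the catch.

Run:
```python
from h import *
f0=arm.get_state()["ft_force"]
p,q=push_pose(-.04,0); hit=arm.line_to(p,q,velocity=.013,until_force=25)
s=arm.get_state(); print(hit,round(s["time"],1),(s["ft_force"]-f0).round(1))
p1,_=push_pose(0,0); print("tip beyond nominal face (mm)",(oven(s["tool_pos"])-oven(p1))*1e3)
for c in("scene","top"):
    arm.capture(c)
    for d in arm.pinpoint(c,"door_corner")[:2]: print(c,d["centre"],d["confidence"],door_angle(d["centre"]))
```

```text
True 11.4 [-2.1 -5.8  4. ]
tip beyond nominal face (mm) [-4.30964906  1.09744375 -0.43484175]
scene [0.7063, 0.08, 0.2238] 0.71 0.005399349626952432
top [0.7118, 0.0844, 0.2267] 0.93 -0.017603152627936547
```

Run:
```python
from h import *
n=world(1,0,0)-world(0,0,0)
for k in range(2):
    a=arm.get_state(); hit=arm.line_to(a["tool_pos"]+n*.006,velocity=.008,until_force=22)
    b=arm.get_state(); print(hit,round(b["time"],2),"mm",(oven(b["tool_pos"])-oven(a["tool_pos"])).round(5)*1e3,a["ft_force"].round(1),b["ft_force"].round(1))
```

```text
True 11.98 mm [-0.01 -0.1  -0.24] [-1.2 -6.6  3.9] [-0.5 -5.5  4.5]
True 12.39 mm [ 0.05 -0.1  -0.37] [-0.5 -5.5  4.5] [-1.9 -5.4  3.5]
```

Run:
```python
from h import *
import cv2
n=world(1,0,0)-world(0,0,0)
a=arm.get_state()["tool_pos"]; arm.line_to(a-n*.08,velocity=.15)
arm.line_to(a-n*.08+[-.05,-.04,.11],velocity=.25)
ims=[]
for c in("scene","top"):
    im=arm.capture(c)
    for l in("door_corner","door_hinge","lever_end","lever_pivot"):
      for d in arm.pinpoint(c,l)[:1]: print(c,l,oven(d["centre"]).round(4),round(d["confidence"],2))
    r=(slice(80,230),slice(280,460)) if c=="scene" else (slice(90,320),slice(40,320))
    ims.append(cv2.resize(im[r],(400,500 if c=="top" else 333),interpolation=cv2.INTER_CUBIC))
h=np.zeros((500,800,3),np.uint8); h[:333,:400]=ims[0]; h[:,400:]=cv2.resize(ims[1],(400,500)); cv2.imwrite("pics/c2.png",h[:,:,::-1])
print(arm.get_state()["time"])
```

```text
scene door_corner [-0.1589 -0.0764  0.2218] 0.68
scene door_hinge [-0.1397  0.1737  0.2273] 0.63
scene lever_end [-0.1324 -0.0213  0.3342] 0.62
scene lever_pivot [-0.1114 -0.0174  0.2541] 0.5
top door_corner [-0.1607 -0.0785  0.2245] 0.84
top door_hinge [-0.142   0.1722  0.2212] 0.79
top lever_end [-0.1308 -0.0195  0.3317] 0.56
top lever_pivot [-0.1171 -0.0238  0.2515] 0.74
14.2333
```

View pics/c2.png

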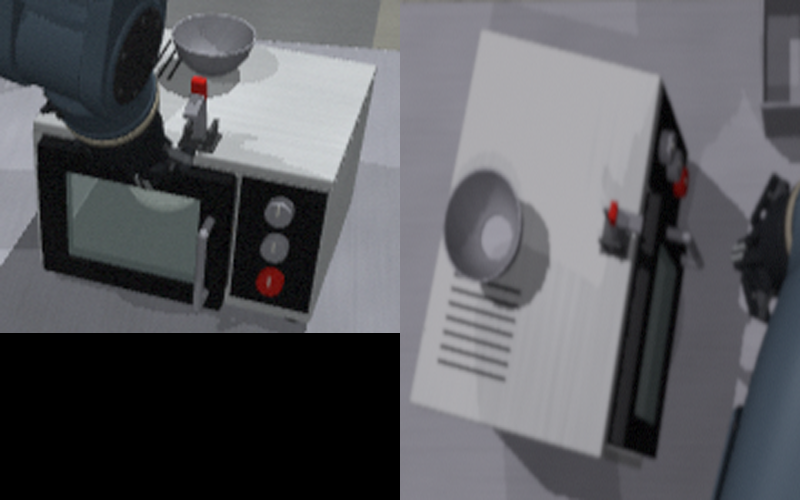

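The door sits flush with the control column in both crops: scene edge around (235,240), top edge around (660,240). The lever still stands at about 1.35 rad and the bowl hasn't moved. Next I'll come in behind the lever from its +y side and swing it down.

```bash
cat > lev.py <<'E'
from h import *
q=quat(YAW,0); t=arm.tcp_to_tips; Y=-.0205; r=.066
W=lambda x,y,z: world(x,y,z+t)
def arc(th): return W(-.115-r*np.cos(th)+.0045*np.sin(th)+.011,Y,.256+r*np.sin(th)+.0045*np.cos(th))
E
python3 - <<'E'
from lev import *
arm.reach(W(-.22,.07,.34),q)
arm.line_to(W(-.095,.07,.312),velocity=.12)
print(arm.line_to(W(-.095,Y,.312),velocity=.12,until_force=10))
s=arm.get_state(); f0=s["ft_force"]; print(s["time"],oven(s["tool_pos"]),f0.round(1))
for th in (1.2,1.0,.8,.6,.4,.2,.05):
    hit=arm.line_to(arc(th),velocity=.06,until_force=15)
    s=arm.get_state(); print(th,hit,round(s["time"],1),(s["ft_force"]-f0).round(1))
    if hit: break
else:
    p=arc(0); hit=arm.line_to(p-[0,0,.008],velocity=.015,until_force=12)
    s=arm.get_state(); print(hit,(oven(s["tool_pos"])-[0,0,t]).round(4),(s["ft_force"]-f0).round(1),s["time"])
E
```

```text
False
17.1 [-0.09517643 -0.02044046  0.33110449] [-1.   0.3 -0.7]
1.2 False 17.7 [ 0.7 -1.3  1.1]
1.0 False 18.1 [ 0.7 -0.1  1.4]
0.8 False 18.5 [0.9 0.1 1.4]
0.6 False 18.8 [ 1.1 -0.1  1.2]
0.4 False 19.2 [ 0.6 -0.9  1.1]
0.2 False 19.6 [0.4 0.1 0.2]
0.05 False 19.9 [ 1.  -0.2  0.9]
True [-0.1698 -0.0206  0.2604] [ 0.8 -0.9  9.4] 20.3167
```

Run:
```python
from lev import *
import cv2
s=arm.get_state(); p=s["tool_pos"]
arm.line_to(p+[0,0,.05],velocity=.08); arm.line_to(W(-.36,-.02,.33),velocity=.2)
print(arm.get_state()["ft_force"].round(1))
ims=[]
for c in("scene","top"):
    im=arm.capture(c)
    for l in("door_corner","lever_end","lever_pivot","steel_bowl","red_sauce","green_sauce","yellow_tin"):
      for d in arm.pinpoint(c,l)[:1]: print(c,l,(oven(d["centre"]) if l[0] in "dl" else np.array(d["centre"])).round(4),round(d["confidence"],2))
    r=(slice(80,230),slice(280,460)) if c=="scene" else (slice(90,320),slice(40,320))
    ims.append(cv2.resize(im[r],(400,333),interpolation=cv2.INTER_CUBIC))
cv2.imwrite("pics/c3.png",np.hstack(ims)[:,:,::-1])
print(arm.get_state()["time"])
```

```text
[-0.4 -0.1  0.6]
scene door_corner [-0.1653 -0.0781  0.2232] 0.75
scene lever_end [-0.193  -0.0205  0.2594] 0.61
scene lever_pivot [-0.1118 -0.0175  0.2543] 0.63
scene steel_bowl [0.6642 0.3229 0.241 ] 0.89
scene red_sauce [ 0.4254 -0.2896  0.004 ] 0.64
scene green_sauce [ 0.5252 -0.2551  0.0022] 0.95
scene yellow_tin [ 0.6912 -0.2664 -0.0031] 0.74
top lever_pivot [-0.1151 -0.0217  0.2566] 0.45
top steel_bowl [0.6615 0.3151 0.2376] 0.73
top red_sauce [ 0.4281 -0.2876  0.0043] 0.69
top green_sauce [ 0.5278 -0.2562 -0.0011] 0.88
top yellow_tin [ 0.6872 -0.2669  0.0027] 0.83
23.0083
```

View pics/c3.png

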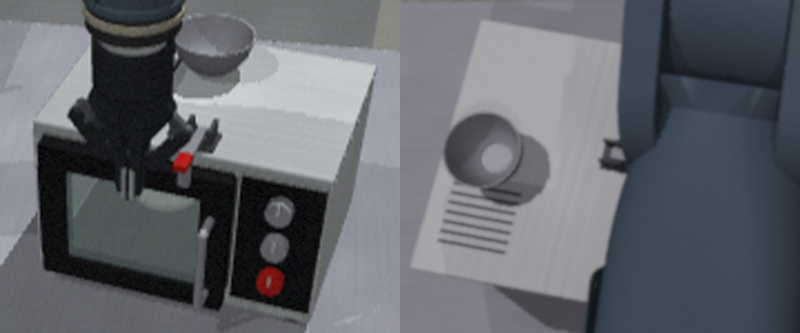

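The scene crop shows the lever level, its red end at (183,162) with the nose hanging in front of the door. The door is flush, the bowl is in place, and the gripper is clear of everything. Handing in.

```bash
python3 -c "
from rig import arm
arm.close_job(); print(arm.get_state()['time'])"
```

```text
the job is handed in; nothing more can be done
the job is handed in; nothing more can be done
```

The oven door is shut on its catch, the latch lever is down in front of it, and the job was handed in at about 23 s of robot time. `close_job` reports no verdict, so the points below come from my own checks.

- **Door:** I pushed it shut with closed fingers above the handle, at about 0.08 m/s. The last stretch was slow, with a stop set at a 25 N force change. Two more presses, each stopping at a 22 N change, moved it no further, so it was against its stop. The last scene view puts the free corner at oven x = -165 mm, the shut value.
- **Lever:** I swung it down from behind with a closed fingertip, and it met a hard stop with the tip at z = 260.4 mm (260.5 mm expected when level). The scene view shows it level with its nose in front of the door. The network put its end 3.4 mm above the pivot height, about 0.04 rad, which is within the network's error.
- **Other objects:** The steel bowl, both bottles and the tin measured within about 6 mm of where they started. I did not re-measure the mug, spatula or dish; the arm did not go near them.
- **Gaps and disagreements:** The door corner estimates varied by up to about 6 mm between looks. In the last top view the arm hid the door corner and lever end, so the final check of those rests on the scene camera and the contact forces.

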